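# Find the loose hold-down bolt and hold its strap open

### The job

One of the three bolts on the hold-down straps of the puzzle-cutting slide has a stripped thread: it looks like the others but gives way when tapped. First press the cam lever fully down so the slide is locked, then tap the bolt heads from above until you find the loose one, and lift that bolt's strap open to about 45 degrees. Finish while still holding the strap up with the fingers, so the bolt can be changed; leave the lever down and do not disturb the other things on the table.

Things in the scene. Friction and masses are not known exactly. Their poses are not given: they have to be found in the camera images.
- bed: Aluminium bedplate of the work slide, 210 x 520 mm, 10 mm thick, screwed to the table; origin on the table near its middle, z up. Its x axis points away from the robot, from the side with bolts and lugs to the side with the strap hinges; its y axis runs along the two shafts, to the robot's left.
- carriage (a joint): Where the carriage stands along bed y, 0 to 0.05 m. Aluminium plate 190 x 325 mm, top face 45 mm above the table, with a 4 mm plywood puzzle panel fixed on it; it carries lever, straps and bolts. About 2 N slide it while the cam lever is up.
- cam_lever (a joint): Angle of the cam lever on the carriage's left (+y) end: 0 = up and free, pointing 66 degrees above level towards bed -x; pressed down to 1.2 rad it lies about level, pointing to bed -x, and locks the carriage (locked from 1.0 on). It stays where left; at its tip about 2 N move it, and up to 15 N in the last 0.3 rad as the cam bites.
- lever_pivot (a point): The lever's pivot axis (along bed y), 50 mm above the table; with the lever level, the upper face of the handle is 12.5 mm above it. Its frame turns with the lever: at joint value 0 its axes are the bed's.
- lever_tip (a point): On the middle of the upper face of the black plastic handle (18 mm wide, 13 mm thick, 66 mm long), 10 mm from its end; 106 mm from the pivot. With the lever down it is about 58 mm above the table.
- strap_right (a joint): Angle of the hold-down strap towards the robot's right (-y of the bed): 0 = shut (level), up to 1.25 rad as its lug end is lifted. Dark steel strap 28 mm wide, 6 mm thick, 160 mm long, hinged at its far (+x of the bed) end; a light spring and its weight pull it shut (about 2 N at the lug). It cannot be lifted while its bolt holds in a sound thread. The straps stand 85 mm apart.
- strap_right_lug (a point): Middle of the lug, the upright end of that strap: 28 mm wide (bed y), 8 mm thick (bed x), standing 24 mm above the strap's upper face; its top is 83 mm above the table when shut and this point 12 mm lower. 155 mm from the hinge axis.
- strap_right_hinge (a point): On that strap's hinge axis (along bed y), 56 mm above the table. Its frame turns with the strap; when shut its axes are the bed's.
- bolt_right (a joint): How far that strap's bolt is pushed in: a sound one does not go down (under 1 mm); the loose one is held up only by its rubber grommet, gives 6 mm under 4 N and springs back when let go.
- bolt_right_head (a point): Top centre of the hex bolt head, 21 mm across corners, 10 mm high, on a black rubber grommet 26 mm wide and 8 mm high; captive in its strap, 125 mm from the hinge and 30 mm from the lug; 77 mm above the table. All three look the same.
- strap_middle (a joint): Angle of the hold-down strap in the middle: 0 = shut (level), up to 1.25 rad as its lug end is lifted. Dark steel strap 28 mm wide, 6 mm thick, 160 mm long, hinged at its far (+x of the bed) end; a light spring and its weight pull it shut (about 2 N at the lug). It cannot be lifted while its bolt holds in a sound thread. The straps stand 85 mm apart.
- strap_middle_lug (a point): Middle of the lug, the upright end of that strap: 28 mm wide (bed y), 8 mm thick (bed x), standing 24 mm above the strap's upper face; its top is 83 mm above the table when shut and this point 12 mm lower. 155 mm from the hinge axis.
- strap_middle_hinge (a point): On that strap's hinge axis (along bed y), 56 mm above the table. Its frame turns with the strap; when shut its axes are the bed's.
- bolt_middle (a joint): How far that strap's bolt is pushed in: a sound one does not go down (under 1 mm); the loose one is held up only by its rubber grommet, gives 6 mm under 4 N and springs back when let go.
- bolt_middle_head (a point): Top centre of the hex bolt head, 21 mm across corners, 10 mm high, on a black rubber grommet 26 mm wide and 8 mm high; captive in its strap, 125 mm from the hinge and 30 mm from the lug; 77 mm above the table. All three look the same.
- strap_left (a joint): Angle of the hold-down strap towards the robot's left, next to the cam lever: 0 = shut (level), up to 1.25 rad as its lug end is lifted. Dark steel strap 28 mm wide, 6 mm thick, 160 mm long, hinged at its far (+x of the bed) end; a light spring and its weight pull it shut (about 2 N at the lug). It cannot be lifted while its bolt holds in a sound thread. The straps stand 85 mm apart.
- strap_left_lug (a point): Middle of the lug, the upright end of that strap: 28 mm wide (bed y), 8 mm thick (bed x), standing 24 mm above the strap's upper face; its top is 83 mm above the table when shut and this point 12 mm lower. 155 mm from the hinge axis.
- strap_left_hinge (a point): On that strap's hinge axis (along bed y), 56 mm above the table. Its frame turns with the strap; when shut its axes are the bed's.
- bolt_left (a joint): How far that strap's bolt is pushed in: a sound one does not go down (under 1 mm); the loose one is held up only by its rubber grommet, gives 6 mm under 4 N and springs back when let go.
- bolt_left_head (a point): Top centre of the hex bolt head, 21 mm across corners, 10 mm high, on a black rubber grommet 26 mm wide and 8 mm high; captive in its strap, 125 mm from the hinge and 30 mm from the lug; 77 mm above the table. All three look the same.
- squares: Bystander: loose stack of three square puzzles, 110 x 110 x 14 mm, origin under its centre.
- scissors: Bystander: scissors with orange handles, lying flat, 190 mm long, 10 mm high; origin near the rivet, blades along its +x.
- carton: Bystander: open cardboard tray of puzzle pieces, 110 x 150 x 35 mm, origin under its centre.

How it is judged:
By the outcome, as a careful person would: the job done as asked, in the order asked, and still so for the second after the job is handed in, while the arm keeps its last pose, push and grip.
It also fails if it takes over 64 s, if anything falls off the work surface, if the arm or the gripper's body presses on something with over 40 N, if the wrist force passes 120 N, or if a joint passes its speed limit or range.

### The arm

A 6-joint arm with a two-finger parallel gripper is mounted at the origin on the work surface. World frame = base frame: x ahead of the robot, y to its left, z up, the work surface at z = 0. Lengths are in m, angles in rad, forces in N, time in s.
With the tool pointing down it reaches from about 0.375 to 0.975 m from the base axis. Payload 3.8 kg.
Tool frame: the origin (TCP) lies midway between the tips of the shut fingers; the grasp point (between the pads) lies 19 mm behind it; z points along the fingers, y is the line along which they close (so a half turn about z gives the same grasp; the last joint's range is limited). The gripper opens to 85 mm and grips with 20 to 120 N. Pads are 22 mm wide; open, the fingers measure 114 mm over their backs; the gripper's body (76 mm by 85 mm) begins 54 mm behind the grasp point. The pads swing forward as they close: fully open they stand 13 mm farther back than shut.
Start: joints at [-1.217, 0.264, 1.604, -0, 1.274, -0.037], TCP at [0.257, -0.624, 0.231] pointing down, gripper open.
Joint ranges: [-2.63, 2.63], [-0.94, 2.18], [0.31, 2.57], [-1.31, 4.45], [0, 2.66], [-2.55, 2.55]. Speed limits (rad/s): [2.57, 2.57, 3.14, 3.14, 3.14, 3.14].

### API

Orientations are given as a rotation vector (axis times angle).
In Python, from workcell import bot, cams gives the robot as it stands.
- The arm moves only by the tool play_rows, never from a script. Its argument "rows" is a list of rows, each a list of 2 entries, a list of its own where there are three numbers: the shift along the tool's x, y, z scaled (see below), then the turn, a rotation vector about the tool's x, y, z scaled (see below). A call has 1 to 20 rows; each row is the pose to reach, as a shift and turn from the pose commanded when the call began, along the tool's axes at that moment; what a row does not reach only later rows make up. The controller multiplies each number of a shift by 250 mm and each number of a turn by 45 degrees. A row lasts 1/12 s, in which the tool goes at most 41.7 mm and 7.16 degrees, less where a joint would pass 70% of its speed; a pose out of reach is approached as far as the arm can. A call with a number of a shift or a turn outside -1 to 1 is refused whole. A call with a gripper value outside its range is refused whole. "claw" is the opening, from -1 (shut) to 1 (fully open), set as the call begins (left out, the last holds). The fingers move at their own pace and stop on an object; "newtons" is the grip in N (left out, the last holds). Time passes only in rows, so rows that repeat a pose let the fingers close. It gives the time, the measured TCP pose, the force, the opening and the grip force at its end, in the units of the state.
- bot.read_state(): the state, without advancing time (a new reading comes with each control period).
- cams.read_camera(name): name is "scene" or "top"; returns a dict with "image" (384x512x3 uint8, red, green, blue), "K" (3x3 intrinsics, pixels), "T" (4x4, takes a point from camera to world coordinates). Camera axes: x right, y down, z forward; pixel columns grow to the right and rows downward; lengths in m; the calibration is good to about 2 mm. A picture is of the moment at which its call begins. There is no depth.
- bot.finish_job(): hands the job in; it is judged then, once.
The state is a dict: "time": time; "q": joint angles; "joint_vel": joint speeds; "joint_torque": joint torques, N m; "tool_pos": TCP position; "tcp_rot": TCP orientation; "wrist_force": force on the tool from outside, world axes, zero at the start; "torque": the same for the moment, N m; "width": opening from 0.0 (shut) to 1.0 (fully open); "grip_force": force on a finger pad.
Only numpy, scipy, OpenCV 4.12 (cv2) and the standard library are available. Lean on these libraries where they do the work, as an engineer would, in place of code of your own. Each camera call takes 0.05 s, during which the arm holds its last target. There are 200 camera calls.

## Working session

There is one attempt and no reset: what is moved stays moved. The work goes in short steps, Python scripts to look and compute and a tool call to move; the robot and the scene stay as the last step left them, time stands still between calls to the robot, and variables do not carry over. Pictures are saved under pics/ and viewed, at most 10 in all, crops included, and the job is handed in when it is done.

Besides the shell and the picture viewer there is one more tool, called after "Emit:" by a JSON object that holds its "method" and its "body". play_rows: Moves the arm, as the interface text tells. Its arguments: {"type":"object","properties":{"rows":{"type":"array","items":{"type":"array"}},"claw":{"type":"number"},"newtons":{"type":"number"}},"required":["rows"]}

```bash
mkdir -p pics; ls
python3 - <<'E'
from workcell import bot,cams
import cv2,numpy as np
np.set_printoptions(precision=4,suppress=True)
for n in("scene","top"):
    c=cams.read_camera(n);cv2.imwrite(f"pics/{n}0.png",c["image"][:,:,::-1]);np.savez(f"{n}.npz",**c);print(n,c["K"],c["T"])
print(bot.read_state())
E
```

```text
pics
scene [[386.3931   0.     260.0143]
 [  0.     386.3931 191.9995]
 [  0.       0.       1.    ]] [[ 0.0307  0.8212 -0.5698  1.3371]
 [ 0.9994 -0.0168  0.0296 -0.0685]
 [ 0.0147 -0.5704 -0.8212  1.2955]
 [ 0.      0.      0.      1.    ]]
top [[498.0773   0.     252.8872]
 [  0.     498.0773 199.2657]
 [  0.       0.       1.    ]] [[-0.0219 -0.9884  0.1502  0.2569]
 [-0.9995  0.0251  0.0195 -0.0341]
 [-0.0231 -0.1497 -0.9885  1.8498]
 [ 0.      0.      0.      1.    ]]
{'time': 0.1, 'q': array([-1.2169,  0.2647,  1.6052, -0.    ,  1.2737, -0.0369]), 'joint_vel': array([ 0.0013, -0.0023, -0.003 ,  0.0004, -0.0003,  0.0007]), 'joint_torque': array([  0.0003, -51.6708, -36.859 ,  -0.0001,   0.0063,  -0.    ]), 'tool_pos': array([ 0.2569, -0.6235,  0.2301]), 'tcp_rot': array([-3.0798, -0.6096,  0.0005]), 'wrist_force': array([-0.5388,  0.5683,  0.2325]), 'torque': array([-0.002 , -0.0421, -0.0318]), 'grip_force': 0.0, 'width': 0.9984874599286274}
```

View pics/scene0.png

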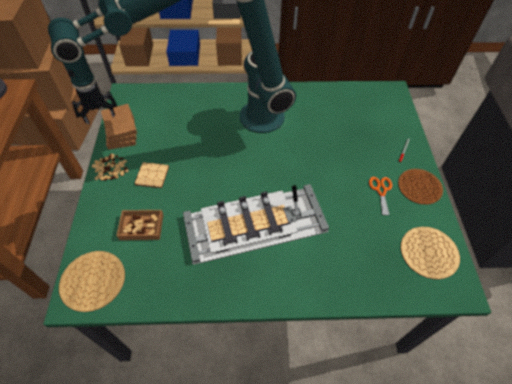

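View pics/top0.png

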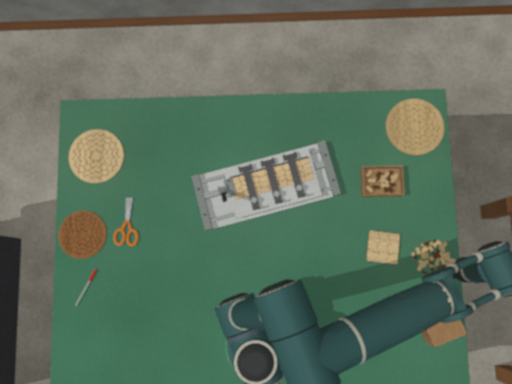

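The slide lies at about (265,185) in the top view and (255,222) in the scene view, with the lever up on its +y side. I'll enlarge both views.

Run:
```python
import cv2,numpy as np
a=np.load("top.npz")["image"][135:235,185:345,::-1]; b=np.load("scene.npz")["image"][175:265,175:335,::-1]
cv2.imwrite("pics/z1.png",cv2.resize(a,None,fx=5,fy=5,interpolation=cv2.INTER_CUBIC))
cv2.imwrite("pics/z2.png",cv2.resize(b,None,fx=5,fy=5,interpolation=cv2.INTER_CUBIC))
```

```text
(no output)
```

View pics/z1.png

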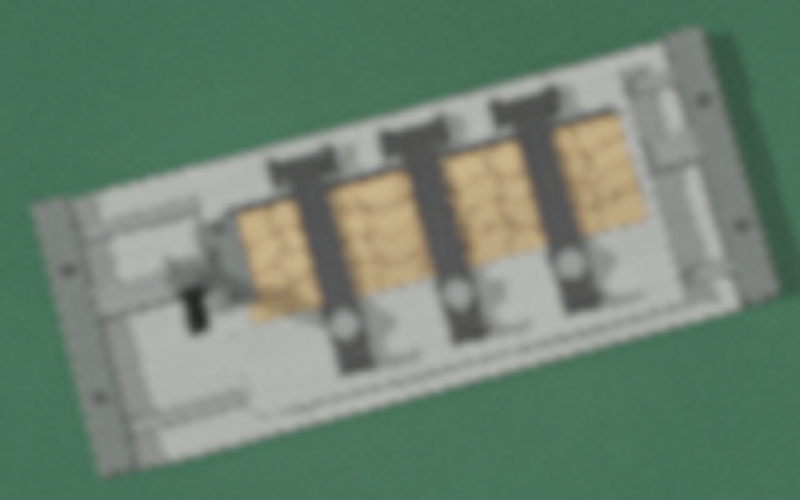

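View pics/z2.png

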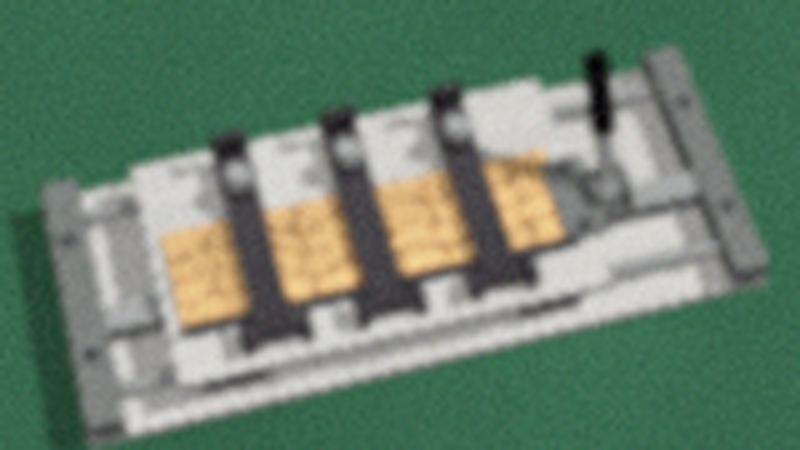

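The top crop shows the bolts at about (343,324), (457,294) and (570,264) for left, middle and right, and the black lever handle at (187–205, 288–332). The scene crop shows the bolts at (456,127), (347,150) and (238,176), and the handle from (596,55) to (602,130).

```bash
cat > h.py <<'E'
import numpy as np
np.set_printoptions(precision=4,suppress=True)
C={n:np.load(n+".npz") for n in("top","scene")}
O={"top":(185,135),"scene":(175,175)}
def ray(n,p):
    c=C[n]; u=(np.array(p)+.5)/5-.5+O[n]
    d=c["T"][:3,:3]@np.linalg.solve(c["K"],[*u,1]); return c["T"][:3,3],d/np.linalg.norm(d)
def plane(n,p,z):
    o,d=ray(n,p); return o+d*(z-o[2])/d[2]
def tri(p,q):
    A=0;b=0
    rs=[ray("top",p),ray("scene",q)]
    for o,d in rs:
        M=np.eye(3)-np.outer(d,d);A=A+M;b=b+M@o
    x=np.linalg.solve(A,b); return x,[np.linalg.norm((np.eye(3)-np.outer(d,d))@(x-o)) for o,d in rs]
E
python3 - <<'E'
from h import *
T=dict(L=(343,324),M=(457,294),R=(570,264));S=dict(L=(456,127),M=(347,150),R=(238,176))
P={}
for k in T:
    P[k]=(plane("top",T[k],.077)+plane("scene",S[k],.077))/2
    print(k,plane("top",T[k],.077),plane("scene",S[k],.077),*tri(T[k],S[k]))
print("yaw",np.degrees(np.arctan2(*(P["L"]-P["R"])[[0,1]]*[-1,1])),np.linalg.norm(P["L"]-P["R"])/2)
for c in[(33,205),(705,28),(780,295),(100,475)]: print("corner",plane("top",c,.012))
for k,p,q in[("end",(197,328),(596,56)),("handle base",(190,290),(602,130))]: print(k,*tri(p,q))
E
```

```text
L [ 0.5258 -0.0002  0.077 ] [ 0.5289 -0.0038  0.077 ] [ 0.5263 -0.0019  0.0731] [np.float64(0.0017315462610170333), np.float64(0.0017315462610170377)]
M [ 0.5456 -0.0829  0.077 ] [ 0.5479 -0.0865  0.077 ] [ 0.5461 -0.0847  0.0741] [np.float64(0.0017785247177007375), np.float64(0.0017785247177007119)]
R [ 0.5654 -0.1649  0.077 ] [ 0.5692 -0.1675  0.077 ] [ 0.5663 -0.1666  0.0723] [np.float64(0.0013322492889274251), np.float64(0.0013322492889273848)]
yaw 13.673808934068568 0.0844889029661207
corner [0.6324 0.2328 0.012 ]
corner [ 0.7555 -0.2782  0.012 ]
corner [ 0.5493 -0.3249  0.012 ]
corner [0.4271 0.1837 0.012 ]
end [0.5149 0.0986 0.1468] [np.float64(0.0009934773225868817), np.float64(0.000993477322586899)]
handle base [0.5494 0.1056 0.1004] [np.float64(0.00226895105703332), np.float64(0.0022689510570333684)]
```

```bash
cat > m.py <<'E'
import numpy as np
from workcell import bot
from scipy.spatial.transform import Rotation as R
np.set_printoptions(precision=3,suppress=True)
YAW=np.radians(13.55)
B=R.from_euler('z',YAW).as_matrix(); ex,ey,ez=B.T
PIV=np.array([.561,.110,.05])
BOLT=dict(L=np.array([.527,-.002,.077]),M=np.array([.547,-.0847,.077]),R=np.array([.567,-.166,.077]))
def toolR(tilt=0):  # tool x=bed x, z down; tilt>0: body leans to +x (follows strap opening)
    return R.from_euler('z',YAW)*R.from_euler('y',tilt)*R.from_euler('x',np.pi)
def rows(targets,div=1):
    s=bot.read_state(); R0=R.from_rotvec(s["tcp_rot"])
    for p,t in targets:
        print("shift",R0.inv().apply(p-s["tool_pos"])/.25/div,"turn",(R0.inv()*toolR(t)).as_rotvec()/np.radians(45))
    print("t",s["time"],"pos",s["tool_pos"],"F",s["wrist_force"],"bed rel pivot",B.T@(s["tool_pos"]-PIV))
E
python3 - <<'E'
from m import *
rows([(PIV+.012*ex+.15*ez,0)],3)
rows([(PIV+.012*ex+.15*ez,0)])
E
```

```text
shift [ 0.763 -0.747  0.042] turn [-0.003  0.     0.196]
t 0.1 pos [ 0.257 -0.623  0.23 ] F [-0.539  0.568  0.233] bed rel pivot [-0.467 -0.642  0.18 ]
shift [ 2.29  -2.242  0.125] turn [-0.003  0.     0.196]
t 0.1 pos [ 0.257 -0.623  0.23 ] F [-0.539  0.568  0.233] bed rel pivot [-0.467 -0.642  0.18 ]
```

Emit:
{"method": "play_rows", "body": {"rows": [[[0.11,-0.11,0],[0,0,0]],[[0.22,-0.22,0],[0,0,0]],[[0.33,-0.33,0],[0,0,0]],[[0.44,-0.44,0],[0,0,0]],[[0.55,-0.55,0],[0,0,0]],[[0.65,-0.65,0],[0,0,0]],[[0.76,-0.75,0],[0,0,0]]], "claw": -1, "newtons": 40}}

```text
time: 0.68
tool_pos: [0.3612, -0.3764, 0.2307]
tcp_rot: [-3.081, -0.609, 0.001]
wrist_force: [1.3, 0.1, 0.7]
width: 0.006
grip_force: 0.0
```

Emit:
{"method": "play_rows", "body": {"rows": [[[0.11,-0.11,0],[0,0,0]],[[0.22,-0.22,0],[0,0,0]],[[0.33,-0.33,0],[0,0,0]],[[0.44,-0.44,0],[0,0,0]],[[0.55,-0.55,0],[0,0,0]],[[0.65,-0.65,0],[0,0,0]],[[0.76,-0.75,0],[0,0,0]]]}}

```text
time: 1.27
tool_pos: [0.4654, -0.1307, 0.231]
tcp_rot: [-3.082, -0.61, 0.001]
wrist_force: [1.0, -0.0, 0.5]
width: 0.001
grip_force: 0.0
```

Emit:
{"method": "play_rows", "body": {"rows": [[[0.11,-0.11,0],[0,0,0]],[[0.22,-0.22,0],[0,0,0.04]],[[0.33,-0.33,0],[0,0,0.1]],[[0.44,-0.44,0],[0,0,0.15]],[[0.55,-0.55,0.03],[0,0,0.19]],[[0.65,-0.65,0.06],[0,0,0.19]],[[0.76,-0.75,0.1],[0,0,0.19]],[[0.76,-0.75,0.1],[0,0,0.19]],[[0.76,-0.75,0.1],[0,0,0.19]],[[0.76,-0.75,0.1],[0,0,0.19]],[[0.76,-0.75,0.1],[0,0,0.19]]]}}

```text
time: 2.18
tool_pos: [0.5695, 0.1121, 0.2063]
tcp_rot: [3.118, 0.377, -0.0]
wrist_force: [0.8, 0.3, 0.6]
width: 0.004
grip_force: 0.0
```

Run:
```python
from m import *
from workcell import cams
import cv2
L=[(PIV+.016*ex+.092*ez,0)]
for a in[66,60,50,40,30,20,10,0,-3,-6]:
    t=np.radians(a);u=-np.cos(t)*ex+np.sin(t)*ez;n=np.sin(t)*ex+np.cos(t)*ez
    L.append((PIV+(.095+.008*(66-a)/66)*u+.0125*n+.011*ex,0))
rows(L)
c=cams.read_camera("top")["image"][110:250,160:345,::-1];d=cams.read_camera("scene")["image"][150:260,230:375,::-1]
f=lambda i:cv2.resize(i,(400,300),interpolation=cv2.INTER_CUBIC)
cv2.imwrite("pics/v1.png",np.hstack([f(c),f(d)]))
```

```text
shift [0.029 0.    0.257] turn [0.    0.    0.005]
shift [-0.1   -0.     0.258] turn [0.    0.    0.005]
shift [-0.139 -0.     0.269] turn [0.    0.    0.005]
shift [-0.202 -0.001  0.296] turn [0.    0.    0.005]
shift [-0.26  -0.001  0.335] turn [0.    0.    0.005]
shift [-0.31  -0.001  0.383] turn [0.    0.    0.005]
shift [-0.352 -0.001  0.441] turn [0.    0.    0.005]
shift [-0.383 -0.001  0.506] turn [0.    0.    0.005]
shift [-0.403 -0.002  0.575] turn [0.    0.    0.005]
shift [-0.406 -0.002  0.597] turn [0.    0.    0.005]
shift [-0.409 -0.002  0.619] turn [0.    0.    0.005]
t 2.1833 pos [0.57  0.112 0.206] F [0.817 0.3   0.586] bed rel pivot [0.009 0.    0.156]
```

View pics/v1.png

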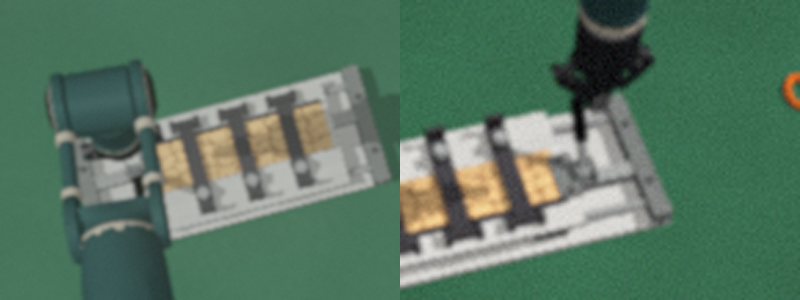

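The view shows the lever still up at (580,115) in the right half, with the shut fingers above and beside its tip. Now I'll follow the arc.

Emit:
{"method": "play_rows", "body": {"rows": [[[0.03,0,0.1],[0,0,0]],[[0.03,0,0.2],[0,0,0]],[[0.03,0,0.257],[0,0,0]],[[-0.03,0,0.257],[0,0,0]],[[-0.1,0,0.26],[0,0,0]],[[-0.14,0,0.27],[0,0,0]],[[-0.17,0,0.28],[0,0,0]],[[-0.2,0,0.296],[0,0,0]],[[-0.23,0,0.315],[0,0,0]],[[-0.26,0,0.335],[0,0,0]],[[-0.285,0,0.36],[0,0,0]],[[-0.31,0,0.385],[0,0,0]],[[-0.33,0,0.41],[0,0,0]],[[-0.352,0,0.44],[0,0,0]],[[-0.37,0,0.47],[0,0,0]],[[-0.383,0,0.505],[0,0,0]],[[-0.383,0,0.505],[0,0,0]]]}}

```text
time: 3.7
tool_pos: [0.4787, 0.0906, 0.0806]
tcp_rot: [-3.118, -0.379, -0.007]
wrist_force: [2.4, 0.8, 2.5]
width: 0.002
grip_force: 1.2
```

Emit:
{"method": "play_rows", "body": {"rows": [[[-0.015,0,0.03],[0,0,0]],[[-0.02,0,0.05],[0,0,0]],[[-0.02,0,0.07],[0,0,0]],[[-0.02,0,0.08],[0,0,0]],[[-0.02,0,0.09],[0,0,0]],[[-0.02,0,0.09],[0,0,0]]]}}

```text
time: 4.2
tool_pos: [0.4736, 0.0894, 0.0583]
tcp_rot: [-3.118, -0.379, -0.005]
wrist_force: [3.4, 2.3, 4.7]
width: -0.001
grip_force: 2.6
```

Emit:
{"method": "play_rows", "body": {"rows": [[[0,0,0.01],[0,0,0]],[[0,0,0.01],[0,0,0]],[[0,0,0.01],[0,0,0]]]}}

```text
time: 4.45
tool_pos: [0.4736, 0.0894, 0.0577]
tcp_rot: [-3.118, -0.379, -0.004]
wrist_force: [-2.5, 0.5, 20.0]
width: 0.001
grip_force: 9.9
```

Emit:
{"method": "play_rows", "body": {"rows": [[[0,0,0.01],[0,0,0]],[[0,0,0.01],[0,0,0]],[[0,0,0.01],[0,0,0]]]}}

```text
time: 4.7
tool_pos: [0.4737, 0.0894, 0.0572]
tcp_rot: [-3.119, -0.379, -0.003]
wrist_force: [-10.4, -1.6, 36.0]
width: 0.001
grip_force: 18.0
```

The stiff stop came at z≈0.0575, which is the expected height with the lever down. Next I'll raise and look, and work out the taps.

Emit:
{"method": "play_rows", "body": {"rows": [[[0,0,-0.1],[0,0,0]],[[0,0,-0.2],[0,0,0]],[[0,0,-0.25],[0,0,0]],[[0,0,-0.25],[0,0,0]],[[0,0,-0.25],[0,0,0]]]}}

```text
time: 5.12
tool_pos: [0.4712, 0.0889, 0.1145]
tcp_rot: [3.119, 0.379, -0.002]
wrist_force: [-0.7, 0.8, -0.5]
width: 0.004
grip_force: 0.0
```

Run:
```python
from m import *
rows([(BOLT[k]+.003*ex+h*ez,0) for k in "LMR" for h in(.025,.002)])
```

```text
shift [0.142 0.407 0.05 ] turn [-0.     0.001  0.007]
shift [0.142 0.407 0.142] turn [-0.     0.001  0.007]
shift [0.14  0.747 0.05 ] turn [-0.     0.001  0.007]
shift [0.14  0.747 0.142] turn [-0.     0.001  0.007]
shift [0.14  1.082 0.05 ] turn [-0.     0.001  0.007]
shift [0.14  1.082 0.142] turn [-0.     0.001  0.007]
t 5.1167 pos [0.471 0.089 0.114] F [-0.739  0.77  -0.477] bed rel pivot [-0.092  0.001  0.064]
```

Emit:
{"method": "play_rows", "body": {"rows": [[[0.05,0.15,0],[0,0,0]],[[0.1,0.3,0],[0,0,0]],[[0.142,0.407,0.02],[0,0,0]],[[0.142,0.407,0.09],[0,0,0]],[[0.142,0.407,0.13],[0,0,0]],[[0.142,0.407,0.145],[0,0,0]],[[0.142,0.407,0.155],[0,0,0]],[[0.142,0.407,0.16],[0,0,0]],[[0.142,0.407,0.16],[0,0,0]],[[0.142,0.407,0.16],[0,0,0]]]}}

```text
time: 5.95
tool_pos: [0.5283, -0.0018, 0.0762]
tcp_rot: [3.117, 0.382, -0.009]
wrist_force: [-9.5, -6.1, 20.9]
width: -0.0
grip_force: 10.6
```

Left is sound: it stops at z=0.076 with 21 N. Next is the middle bolt.

Emit:
{"method": "play_rows", "body": {"rows": [[[0,0,-0.06],[0,0,0]],[[0,0.1,-0.11],[0,0,0]],[[0,0.22,-0.11],[0,0,0]],[[0,0.34,-0.11],[0,0,0]],[[0,0.34,-0.06],[0,0,0]],[[0,0.34,-0.02],[0,0,0]],[[0,0.34,-0.01],[0,0,0]],[[0,0.34,0],[0,0,0]],[[0,0.34,0],[0,0,0]],[[0,0.34,0],[0,0,0]]]}}

```text
time: 6.78
tool_pos: [0.5498, -0.0834, 0.0763]
tcp_rot: [3.117, 0.382, -0.005]
wrist_force: [-7.4, -3.9, 18.5]
width: -0.005
grip_force: 9.3
```

Middle is sound too. Next is the right bolt.

Emit:
{"method": "play_rows", "body": {"rows": [[[0,0,-0.06],[0,0,0]],[[0,0.1,-0.11],[0,0,0]],[[0,0.22,-0.11],[0,0,0]],[[0,0.34,-0.11],[0,0,0]],[[0,0.34,-0.06],[0,0,0]],[[0,0.34,-0.02],[0,0,0]],[[0,0.34,-0.01],[0,0,0]],[[0,0.34,0],[0,0,0]],[[0,0.34,0],[0,0,0]],[[0,0.34,0],[0,0,0]]]}}

```text
time: 7.62
tool_pos: [0.5707, -0.1649, 0.0745]
tcp_rot: [-3.117, -0.38, 0.003]
wrist_force: [-0.9, 0.5, 2.5]
width: 0.003
grip_force: 0.8
```

The right bolt gives way: z=0.0745 at only 2.5 N. I'll retreat, open the gripper and plan the lug grasp.

Emit:
{"method": "play_rows", "body": {"rows": [[[0,0,-0.1],[0,0,0]],[[-0.02,0,-0.22],[0,0,0]],[[-0.1,0,-0.3],[0,0,0]],[[-0.12,0,-0.3],[0,0,0]],[[-0.12,0,-0.3],[0,0,0]],[[-0.12,0,-0.3],[0,0,0]],[[-0.12,0,-0.3],[0,0,0]]], "claw": 0.2}}

```text
time: 8.2
tool_pos: [0.542, -0.1729, 0.1488]
tcp_rot: [-3.118, -0.379, 0.002]
wrist_force: [0.3, -0.3, -0.7]
width: 0.6
grip_force: 0.0
```

Run:
```python
from m import *
t=-.3; lug=BOLT["R"]-.030*ex; lug[2]=.072
g=lug+.019*(-np.sin(t)*ex-np.cos(t)*ez)
rows([(g+.06*ez,t),(g+.02*ez,t),(g,t)]); print(bot.read_state()["width"],bot.read_state()["q"])
```

```text
shift [ 0.007 -0.003  0.14 ] turn [-0.002  0.383  0.006]
shift [ 0.007 -0.003  0.3  ] turn [-0.002  0.383  0.006]
shift [ 0.007 -0.003  0.38 ] turn [-0.002  0.383  0.006]
t 8.2 pos [ 0.542 -0.173  0.149] F [ 0.338 -0.306 -0.738] bed rel pivot [-0.085 -0.271  0.099]
0.6003391034782922 [-0.353  0.132  1.919  0.     1.092  0.976]
```

Emit:
{"method": "play_rows", "body": {"rows": [[[0,0,0.05],[0,0.1,0]],[[0.005,0,0.1],[0,0.25,0]],[[0.007,0,0.14],[0,0.38,0]],[[0.007,0,0.2],[0,0.38,0]],[[0.007,0,0.26],[0,0.38,0]],[[0.007,0,0.3],[0,0.38,0]],[[0.007,0,0.34],[0,0.38,0]],[[0.007,0,0.36],[0,0.38,0]],[[0.007,0,0.38],[0,0.38,0]],[[0.007,0,0.38],[0,0.38,0]],[[0.007,0,0.38],[0,0.38,0]]]}}

```text
time: 9.12
tool_pos: [0.5445, -0.1731, 0.0551]
tcp_rot: [-3.049, -0.371, -0.459]
wrist_force: [-0.0, 0.2, -0.1]
width: 0.597
grip_force: 0.0
```

Run:
```python
from workcell import cams,bot
import cv2,numpy as np
s=bot.read_state();print(s["tool_pos"],s["wrist_force"])
c=cams.read_camera("top")["image"][110:250,185:370,::-1];d=cams.read_camera("scene")["image"][165:265,175:335,::-1]
f=lambda i:cv2.resize(i,(400,300),interpolation=cv2.INTER_CUBIC)
cv2.imwrite("pics/v2.png",np.hstack([f(c),f(d)]))
```

```text
[ 0.54454704 -0.17307461  0.05509355] [-0.0169384   0.20619513 -0.13004099]
```

View pics/v2.png

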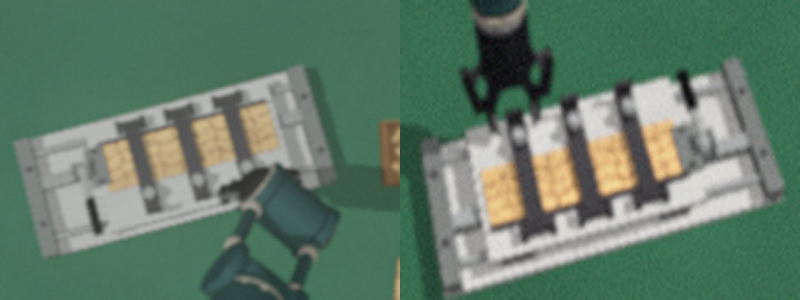

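The lever is down, with its black handle at (95,215) in the left half and (687,90) in the right. The open fingers straddle the right strap's lug at about (515,115) in the right half. Closing now.

Emit:
{"method": "play_rows", "body": {"rows": [[[0,0,0],[0,0,0]],[[0,0,0],[0,0,0]],[[0,0,0],[0,0,0]],[[0,0,0],[0,0,0]],[[0,0,0],[0,0,0]],[[0,0,0],[0,0,0]]], "claw": -1, "newtons": 40}}

```text
time: 9.72
tool_pos: [0.5442, -0.1725, 0.0554]
tcp_rot: [-3.048, -0.37, -0.459]
wrist_force: [-1.2, 5.0, 3.7]
width: 0.318
grip_force: 41.4
```

Run:
```python
from m import *
s=bot.read_state(); print(s["width"]*85,s["grip_force"])
H=BOLT["R"]+.125*ex; H[2]=.056; t0=-.3
p0=s["tool_pos"]; v=B.T@(p0-H); print(v)
L=[]
for a in np.radians([5,10,15,20,25,30,35,40,45,47]):
    L.append((H+B@R.from_euler('y',a).apply(v),t0+a))
rows(L)
```

```text
27.055092153040587 41.376067623496056
[-0.149 -0.001 -0.001]
shift [ 0.017 -0.    -0.049] turn [-0.003 -0.11   0.006]
shift [ 0.039 -0.    -0.096] turn [-0.003 -0.221  0.006]
shift [ 0.064 -0.    -0.141] turn [-0.002 -0.332  0.006]
shift [ 0.093 -0.    -0.184] turn [-0.002 -0.443  0.006]
shift [ 0.126  0.    -0.224] turn [-0.002 -0.554  0.006]
shift [ 0.163  0.    -0.261] turn [-0.001 -0.665  0.007]
shift [ 0.202  0.    -0.295] turn [-0.001 -0.776  0.007]
shift [ 0.244  0.    -0.325] turn [-0.001 -0.888  0.007]
shift [ 0.289  0.    -0.352] turn [-0.001 -0.999  0.007]
shift [ 0.307  0.001 -0.361] turn [-0.    -1.043  0.007]
t 9.7167 pos [ 0.544 -0.172  0.055] F [-1.15   5.033  3.733] bed rel pivot [-0.082 -0.271  0.005]
```

Emit:
{"method": "play_rows", "body": {"rows": [[[0.008,0,-0.025],[0,-0.055,0]],[[0.017,0,-0.049],[0,-0.11,0]],[[0.028,0,-0.073],[0,-0.165,0]],[[0.039,0,-0.096],[0,-0.22,0]],[[0.039,0,-0.096],[0,-0.22,0]]]}}

```text
time: 10.13
tool_pos: [0.5461, -0.1719, 0.0812]
tcp_rot: [-3.097, -0.379, -0.189]
wrist_force: [-2.6, 1.8, -2.1]
width: 0.314
grip_force: 40.9
```

Run:
```python
from m import *
s=bot.read_state(); H=BOLT["R"]+.125*ex; H[2]=.056
v=R.from_euler('y',-np.radians(10)).apply(B.T@(s["tool_pos"]-H)); print(v)
rows([(H+B@R.from_euler('y',a).apply(v),-.3+a) for a in np.radians([15,20,25,30,35,40,45])])
```

```text
[-0.149 -0.001 -0.001]
shift [ 0.017  0.    -0.049] turn [-0.002 -0.106  0.009]
shift [ 0.038  0.    -0.096] turn [-0.002 -0.218  0.009]
shift [ 0.064  0.    -0.142] turn [-0.001 -0.329  0.009]
shift [ 0.093  0.    -0.185] turn [-0.001 -0.44   0.009]
shift [ 0.126  0.    -0.225] turn [-0.    -0.551  0.009]
shift [ 0.162  0.001 -0.262] turn [-0.    -0.662  0.009]
shift [ 0.201  0.001 -0.296] turn [ 0.    -0.773  0.009]
t 10.1333 pos [ 0.546 -0.172  0.081] F [-2.646  1.777 -2.057] bed rel pivot [-0.081 -0.271  0.031]
```

Emit:
{"method": "play_rows", "body": {"rows": [[[0.008,0,-0.025],[0,-0.055,0]],[[0.017,0,-0.049],[0,-0.11,0]],[[0.028,0,-0.073],[0,-0.165,0]],[[0.038,0,-0.096],[0,-0.22,0]],[[0.051,0,-0.119],[0,-0.275,0]],[[0.064,0,-0.142],[0,-0.33,0]],[[0.078,0,-0.164],[0,-0.385,0]],[[0.093,0,-0.185],[0,-0.44,0]],[[0.109,0,-0.205],[0,-0.495,0]],[[0.126,0,-0.225],[0,-0.55,0]],[[0.144,0,-0.244],[0,-0.605,0]],[[0.162,0,-0.262],[0,-0.66,0]],[[0.181,0,-0.279],[0,-0.715,0]],[[0.201,0,-0.296],[0,-0.773,0]],[[0.201,0,-0.296],[0,-0.773,0]],[[0.201,0,-0.296],[0,-0.773,0]],[[0.201,0,-0.296],[0,-0.773,0]]]}}

```text
time: 11.55
tool_pos: [0.5853, -0.1624, 0.1589]
tcp_rot: [2.976, 0.362, -0.73]
wrist_force: [-0.4, 2.0, -6.8]
width: 0.318
grip_force: 41.0
```

Run:
```python
from m import *
from workcell import cams
import cv2
s=bot.read_state();H=BOLT["R"]+.125*ex; H[2]=.056
v=B.T@(s["tool_pos"]-H);print(v,np.hypot(v[0],v[2]),np.degrees(np.arctan2(v[2],-v[0])),s["wrist_force"],s["width"],s["grip_force"])
c=cams.read_camera("top")["image"][110:250,185:370,::-1];d=cams.read_camera("scene")["image"][145:265,165:325,::-1]
f=lambda i:cv2.resize(i,(400,300),interpolation=cv2.INTER_CUBIC)
cv2.imwrite("pics/v3.png",np.hstack([f(c),f(d)]))
```

```text
[-0.106 -0.001  0.103] 0.14800148172390995 44.03608035941991 [-0.409  2.006 -6.836] 0.31844912586803464 41.04210264980793
```

View pics/v3.png

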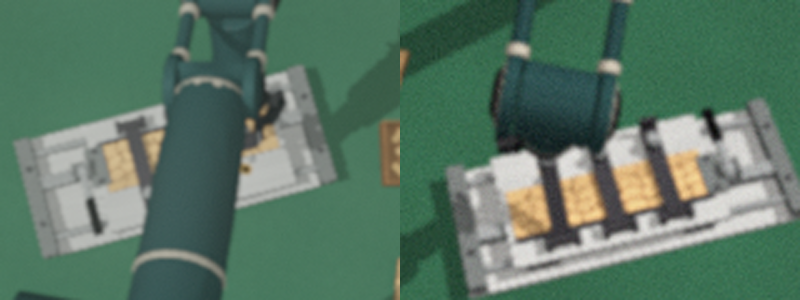

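The strap is up about 44°. It no longer covers its shut place near (245,168) in the left half, the lug is still gripped (27 mm opening, 41 N), and the lever is down at (95,215) and (710,122). Handing in.

```bash
python3 -c "
from workcell import bot
print(bot.finish_job())"
```

```text
the job is handed in; nothing more can be done
None
```

I pressed the cam lever down to its stop, found by tapping that the right-hand bolt is the loose one, and handed the job in with the fingers holding its strap open at about 44 degrees; the left and middle bolts held firm.

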